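# Latch the pannier rail down and hold the rivet press closed

### The arm

A 6-joint arm with a two-finger parallel gripper is mounted at the origin on the work surface. World frame = base frame: x ahead of the robot, y to its left, z up, the work surface at z = 0. Lengths are in mm, angles in rad, forces in N, time in s.
With the tool pointing down it reaches from about 250 to 775 mm from the base axis. Payload 8.9 kg.
Tool frame: the origin (TCP) lies on the mounting face of the last link; the fingertips stand 173 mm ahead of it and the grasp point (between the pads) lies 155 mm ahead of it; z points along the fingers, y is the line along which they close (so a half turn about z gives the same grasp; the last joint's range is limited). The gripper opens to 85 mm and grips with 20 to 120 N. Pads are 22 mm wide; open, the fingers measure 114 mm over their backs; the gripper's body (76 mm by 85 mm) begins 54 mm behind the grasp point. The pads swing forward as they close: fully open they stand 13 mm farther back than shut.
Start: joints at [-1.255, 0.291, -0.153, 1.127, 0, 1.431], TCP at [230.625, -471.632, 404.705] pointing down, gripper open.
Joint ranges: [-2.52, 2.52], [-0.91, 1.74], [-1.3, 1.37], [-1.96, 2.02], [-1.52, 1.47], [-3.14, 3.14]. Speed limits (rad/s): [2.22, 2.22, 2.79, 3.14, 3.14, 3.14].

### API

Orientations are given as a unit quaternion [x, y, z, w].
In Python, from workcell import env gives the robot as it stands.
- The arm moves only by the tool step_arm, never from a script. Its arguments are lists of equal length, an entry for each row: "offset": the shift along the tool's x, y, z in cm, a list of three; "twist": the turn about the tool's z in rad. A call has 1 to 10 rows; each row is the pose to reach, as a shift and turn from the pose commanded when the call began, along the tool's axes at that moment; what a row does not reach only later rows make up. A row lasts 1/10 s, in which the tool goes at most 50 mm and 8.59 degrees, less where a joint would pass 70% of its speed; a pose out of reach is approached as far as the arm can. A call with a gripper value outside its range is refused whole. "claw" is the gripper command: -1 is shut, 1 is fully open, values between are in proportion, set as the call begins (left out, the last holds). The fingers move at their own pace and stop on an object; "grip_force" is the grip in N (left out, the last holds). Time passes only in rows, so rows that repeat a pose let the fingers close. It gives the time, the measured TCP pose, the force, the opening and the grip force at its end, in the units of the state.
- env.sense(): the state, without advancing time (a new reading comes with each control period).
- env.snapshot(name): name is "scene" or "top" or "wrist"; returns a dict with "image" (400x640x3 uint8, red, green, blue), "fovy" (degrees; the focal length in pixels is half the picture's height over the tangent of half this angle, whatever the lens; pixels are square), "cx", "cy" (the principal point, pixels), "dist_coeffs" ([k1, k2, p1, p2, k3] as OpenCV has them; the pictures are not rectified), "pose" (4x4, takes a point from camera to world coordinates); the wrist camera has in their place "hand_eye" (4x4, takes a point from camera to tool coordinates, whose origin is the TCP and whose axes are the flange's). Camera axes: x right, y up, looking along -z (the intrinsics and any distortion apply to the point x, -y, -z); pixel columns grow to the right and rows downward; lengths in mm; the calibration is good to about 2 mm. A picture is of the moment at which its call begins: read the wrist's pose just before it. There is no depth.
- env.job_done(): hands the job in; it is judged then, once.
The state is a dict: "t": time; "q": joint angles; "dq": joint speeds; "joint_efforts": joint torques, N m; "ee_pos": TCP position; "tool_rot": TCP orientation; "force": force on the tool from outside, world axes, zero at the start; "ft_torque": the same for the moment, N m; "gripper_width": finger opening in mm; "grip_force": force on a finger pad.
Only numpy, scipy, OpenCV 4.12 (cv2) and the standard library are available. Lean on these libraries where they do the work, as an engineer would, in place of code of your own. Each camera call takes 0.05 s, during which the arm holds its last target. There are 200 camera calls.

### The job

Rivet the pannier hook rail that lies in its nest under the hand press: first swing the steel keeper bar across the rail until it snaps into its ball catch, then bring the press handle all the way down to its stop and keep it held there. Finish while you are still holding the handle down, because I put in the end bolts while the rail is clamped; do not shift the rail in its nest, and leave the other things on the bench where they are.

Things in the scene. Friction and masses are not known exactly. Their poses are not given: they have to be found in the camera images.
- station: Fixed plywood board 230 x 310 x 18 mm with the press, nest and keeper. Its frame (at bench height, mm): board x -70..160, y -140..170; -x is the operator's side, where the press handle points; +y the keeper's side. Grey cast press: column x 90..135, head x 26..135, y -24..24, z 112..218; its plunger comes down at x 50, y 0. All else on the board is lower than the keeper's knob.
- press_lever (a joint): Press handle, hinged along the station's y at lever_pivot. 0 = raised, pointing to station -x and 0.6 rad above level; grows as it comes down; 0.75 = on its bottom stop, 0.15 rad below level. A spring lifts it back to 0 whenever it is let go: about 4 N at the grip starts it, about 11 N keeps it down. It drives the plunger down 14 mm onto the rivet.
- lever_grip (a point): Middle of the handle's black rubber grip, on its axis, 200 mm from lever_pivot. The grip is a round bar 25 mm thick, 100 mm long, lying along the handle, free on all sides (press on top of it or straddle it from above). 313 mm above the bench when raised (its outer end 350), 170 mm when down. The point's -x points outward along the handle.
- lever_pivot (a point): Axis of the press handle at the top of the press, 200 mm above the bench, station x 65, y 0. Its axes are parallel to the station's.
- keeper_bar (a joint): Steel keeper bar 20 x 6 mm, 150 mm long; swings level, 72 to 78 mm above the bench. 0 = shut across the rail, on its stop pin, pointing to station -x; grows as it opens, free end towards station +y (direction at q: -cos q, sin q in station x, y). A sprung ball catches it: about 5 N at the knob near 0.13 rad, past 0.06 it snaps home and stays. Elsewhere light friction holds it.
- keeper_knob (a point): Middle of the upright black knob on the keeper bar's free end, 140 mm from the pivot: 16 mm thick, 30 mm tall, from the bar's top at 78 mm to 108 mm above the bench; this point at 93 mm. Apart from the bar, nothing as high stands within 30 mm of it. Shut, it is at station x -45, y 115; the press handle then runs 115 mm beside it, in the plane y = 0.
- keeper_pivot (a point): Pivot axis of the keeper bar at the bar's underside, station x 95, y 115, 72 mm above the bench. Its axes are parallel to the station's.
- hook_rail: Loose pannier hook rail, aluminium strip 34 x 280 x 5 mm with two black hooks 37 mm tall on its upper side and a rivet cap under the die. Origin: middle of its underside; y along its length. It starts seated in the nest, its top 69 mm above the bench, 3 mm under the keeper.
- rail_seat (a point): Where the rail's origin belongs in the nest: station x 50, y 25, 64 mm above the bench. Axes parallel to the station's.
- rivet_tin: Bystander: round closed tin 59 mm across, 30 mm tall, on the board. Origin: centre of its underside.
- bolt_a: Bystander: hex bolt standing on its head on the board, 36 mm tall. Origin: centre of its underside.
- bolt_b: Bystander: the other hex bolt, the same.
- torque_wrench: Bystander: steel torque wrench 410 mm long lying on the bench to the right, up to 41 mm tall. Origin: underside near the middle; x towards its head.
- screwdriver: Bystander: screwdriver 200 mm long lying on the bench. Origin: underside, near the middle.
- mug: Bystander: white mug 80 mm across, 92 mm tall. Origin: centre of its underside.
- tape_roll: Bystander: roll of tape 100 mm across, 24 mm tall. Origin: centre of its underside.
- pedal: Bystander: flat aluminium bicycle pedal, about 100 x 125 x 18 mm. Origin: centre of its underside.

How it is judged:
By the outcome, as a careful person would: the job done as asked, in the order asked, and still so for the second after the job is handed in, while the arm keeps its last pose, push and grip.
It also fails if it takes over 58 s, if anything falls off the work surface, if the arm or the gripper's body presses on something with over 40 N, if the wrist force passes 120 N, or if a joint passes its speed limit or range.

## Working session

There is one attempt and no reset: what is moved stays moved. The work goes in short steps, Python scripts to look and compute and a tool call to move; the robot and the scene stay as the last step left them, time stands still between calls to the robot, and variables do not carry over. Pictures are saved under pics/ and viewed, at most 10 in all, crops included, and the job is handed in when it is done.

Besides the shell and the picture viewer there is one more tool, called after "Request:" as a command line: name --pt "numbers of a row" for each row, then --argument value for the rest. step_arm: Moves the arm, as the interface text tells. Its arguments: {"type":"object","properties":{"offset":{"type":"array","items":{"type":"array","items":{"type":"number"}}},"twist":{"type":"array","items":{"type":"number"}},"claw":{"type":"number"},"grip_force":{"type":"number"}},"required":["offset","twist"]}

```bash
mkdir -p pics
cat > h.py <<'E'
import numpy as np, cv2, pickle
from workcell import env
def snap(n,f):
    s=env.sense(); d=env.snapshot(n); cv2.imwrite('pics/'+f+'.png',cv2.cvtColor(d['image'],cv2.COLOR_RGB2BGR)); d['s']=s
    pickle.dump(d,open('pics/'+f+'.pkl','wb')); return d
def K(d):
    f=200/np.tan(np.radians(d['fovy'])/2); return np.array([[f,0,d['cx']],[0,f,d['cy']],[0,0,1.]])
def campose(d):
    if 'pose' in d: return np.array(d['pose'])
    from scipy.spatial.transform import Rotation as R
    T=np.eye(4);T[:3,:3]=R.from_quat(d['s']['tool_rot']).as_matrix();T[:3,3]=d['s']['ee_pos'];return T@np.array(d['hand_eye'])
def ray(d,uv):
    p=cv2.undistortPoints(np.array([[uv]],float),K(d),np.array(d['dist_coeffs'],float))[0,0]
    T=campose(d); return T[:3,3],T[:3,:3]@np.array([p[0],-p[1],-1.])
def atz(d,uv,z):
    o,r=ray(d,uv); return o+r*(z-o[2])/r[2]
def proj(d,P):
    T=np.linalg.inv(campose(d)); c=np.atleast_2d(P)@T[:3,:3].T+T[:3,3]; c=c*[1,-1,-1]
    return cv2.projectPoints(c.reshape(-1,1,3),np.zeros(3),np.zeros(3),K(d),np.array(d['dist_coeffs'],float))[0][:,0]
def load(f): return pickle.load(open('pics/'+f+'.pkl','rb'))
E
python3 - <<'E'
from h import *
for n in ('scene','top'):
    d=snap(n,n+'1'); print(n,d['fovy'],np.round(d['pose'],2).tolist(),d['dist_coeffs'])
print(env.sense())
E
```

```text
scene 50.512796965934044 [[0.81, -0.38, 0.44, 1034.37], [0.58, 0.55, -0.6, -673.75], [-0.02, 0.75, 0.67, 927.43], [0.0, 0.0, 0.0, 1.0]] [0.02226551 0.         0.         0.         0.        ]
top 50.35131419041607 [[0.0, 0.99, -0.17, 315.11], [-1.0, 0.01, 0.01, 10.65], [0.02, 0.17, 0.99, 1526.66], [0.0, 0.0, 0.0, 1.0]] [-0.03218771  0.          0.          0.          0.        ]
{'t': 0.1, 'q': array([-1.25528589e+00,  2.91217605e-01, -1.54012223e-01,  1.12671569e+00,
       -1.01822158e-06,  1.43152527e+00]), 'dq': array([-0.00133536, -0.00109687,  0.00262595, -0.00117252, -0.00145117,
       -0.00037812]), 'joint_efforts': array([ 1.95979395e-03, -5.37977242e+01,  3.31917858e+01,  9.38166602e-03,
       -1.90092983e-04,  1.48401364e-05]), 'ee_pos': array([ 230.57467964, -471.45474205,  404.20733411]), 'tool_rot': array([ 9.74257770e-01,  2.25436170e-01, -5.10746165e-05, -5.72319065e-04]), 'force': array([0.29081229, 0.73121356, 0.46549837]), 'ft_torque': array([ 0.00707895,  0.00986292, -0.02724468]), 'grip_force': 0.0, 'gripper_width': 85.48714140678004}
```

View pics/scene1.png

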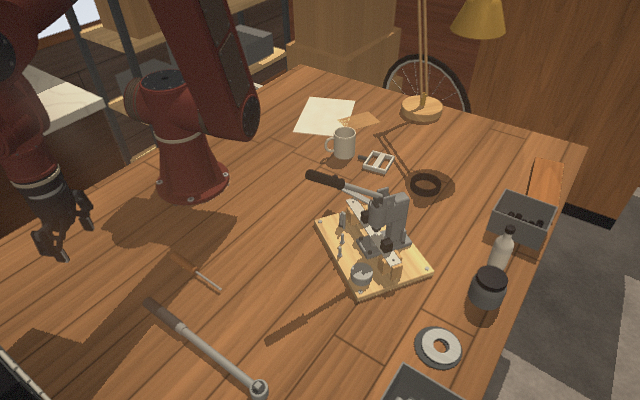

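View pics/top1.png

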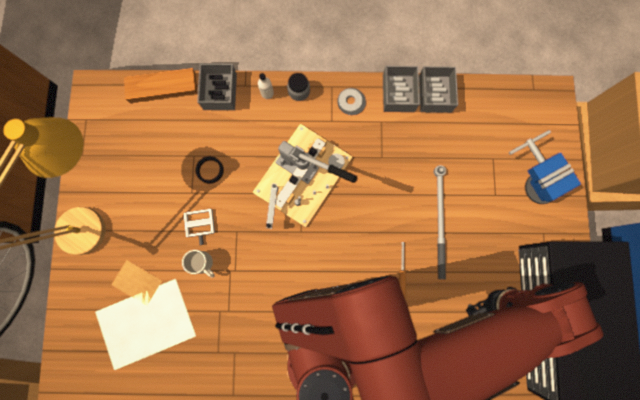

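The scene view shows the press board near (375,250). The top view shows the board at about (303,175), with the handle pointing right and down to (350,178). I'll enlarge both.

Run:
```python
import cv2
a=cv2.imread('pics/top1.png')[115:235,240:370]; b=cv2.imread('pics/scene1.png')[160:310,300:450]
cv2.imwrite('pics/c1.png',cv2.hconcat([cv2.resize(a,(390*1,360),interpolation=cv2.INTER_CUBIC),cv2.resize(b,(360,360),interpolation=cv2.INTER_CUBIC)]))
```

```text
(no output)
```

View pics/c1.png

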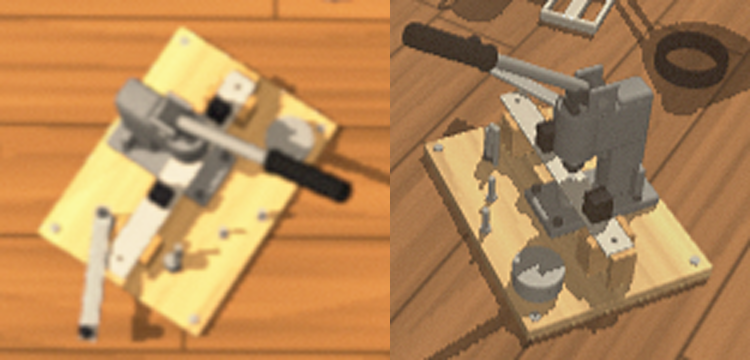

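The crop shows the board corners at about (183,28), (340,127), (197,335) and (40,232). The keeper pivot is near (103,212), the open knob near (86,330), and the grip runs from (268,160) to (350,190).

```bash
cat > st.py <<'E'
from h import *
from scipy.optimize import least_squares
d=load('top1')
C=np.array([[183,28],[340,127],[197,335],[40,232]])/3+[240,115]
S=np.array([[160,-140,18],[-70,-140,18],[-70,170,18],[160,170,18.]])
def W(p,P):
    P=np.atleast_2d(P).astype(float);c,s=np.cos(p[2]),np.sin(p[2])
    return np.c_[p[0]+c*P[:,0]-s*P[:,1],p[1]+s*P[:,0]+c*P[:,1],P[:,2]]
E
python3 - <<'E'
from st import *
w0=np.array([atz(d,c,18) for c in C]); x=w0[0]-w0[1]
r=least_squares(lambda p:(proj(d,W(p,S))-C).ravel(),[*w0.mean(0)[:2],np.arctan2(x[1],x[0])])
p=r.x;print(p,r.fun)
k=atz(d,np.array([86,330])/3+[240,115],108); pv=W(p,[95,115,78])[0]
print('pivot',pv,'knob',k,np.linalg.norm((k-pv)[:2]), atz(d,np.array([103,212])/3+[240,115],80))
v=k-pv;c,s=np.cos(p[2]),np.sin(p[2]);print('q',np.arctan2(-s*v[0]+c*v[1],-(c*v[0]+s*v[1])))
a=.6
g=np.array([65-200*np.cos(a),0,200+200*np.sin(a)])
print('grip up',W(p,g),'down',W(p,[65-200*np.cos(.15),0,170]),'knob shut',W(p,[-45,115,93]))
print('handle end px crop',(proj(d,W(p,[[65-250*np.cos(a),0,200+250*np.sin(a)],[65,0,200]]))-[240,115])*3)
E
```

```text
[646.25444588  29.26727278   0.99066636] [ 0.20811569 -0.55569894 -0.07580307 -0.21405355  0.27900521  0.81229376
 -0.40807086 -0.11050553]
pivot [602.14203406 171.75971161  78.        ] knob [464.2724574  185.35933848 108.        ] 138.53869502330164 [603.97251502 172.91398641  80.        ]
q 1.0889895315031561
grip up [[591.40438912 -54.42801009 312.92849468]] down [[573.4875266  -81.76721382 170.        ]] knob shut [[525.40346381  54.66491311  93.        ]]
handle end px crop [[348.56345809 196.19080015]
 [176.18714035 119.32544152]]
```

```bash
cat >> h.py <<'E'
from scipy.spatial.transform import Rotation as Rt
def go(*tg):
    s=env.sense();R=Rt.from_quat(s['tool_rot']).as_matrix()
    x=R[:,0];print('t',s['t'],'yaw',np.arctan2(x[1],x[0]),'q',np.round(s['q'],2),'twist to .99',np.arctan2(x[1],x[0])-.99)
    for t in tg: print(t,np.round(R.T@(np.array(t)-s['ee_pos'])/10,2))
E
python3 -c "
from h import *
go([464,185,400])"
```

```text
t 0.1 yaw 0.4547814017782205 q [-1.26  0.29 -0.15  1.13 -0.    1.43] twist to .99 -0.5352185982217794
[464, 185, 400] [ 49.81 -48.72   0.48]
```

Request:
step_arm --pt "2.5 -2.4 0" --pt "5 -4.9 0" --pt "8 -7.8 0" --pt "11 -10.8 0" --pt "14 -13.7 0" --pt "17 -16.6 0" --pt "20 -19.6 0" --pt "23 -22.5 0" --pt "26 -25.4 0" --pt "28 -27.4 0" --twist '[0,0,-0.1,-0.2,-0.3,-0.4,-0.5,-0.535,-0.535,-0.535]' --claw 0.1

```text
t: 1.1
ee_pos: [361.9, -100.2, 404.7]
tool_rot: [0.88, 0.475, 0.0, -0.0]
force: [-0.2, -1.1, 0.3]
gripper_width: 47.1
grip_force: 0.0
```

```bash
python3 -c "
from h import *
go([464,185,400])"
```

```text
t 1.1 yaw 0.991017628142716 q [-0.47  0.   -0.5   1.07  0.    1.68] twist to .99 0.0010176281427159983
[464, 185, 400] [29.45 -7.09  0.48]
```

Request:
step_arm --pt "3 -0.7 0" --pt "6 -1.4 0" --pt "9.5 -2.3 0" --pt "13 -3.1 0" --pt "16.5 -4 0" --pt "20 -4.8 0" --pt "23.5 -5.7 0" --pt "26.5 -6.4 0" --pt "29.4 -7.1 0.5" --pt "29.4 -7.1 0.5" --twist '[0,0,0,0,0,0,0,0,0,0]'

```text
t: 2.1
ee_pos: [464.3, 184.7, 398.7]
tool_rot: [0.879, 0.476, -0.0, -0.0]
force: [0.8, -0.0, 0.2]
gripper_width: 47.4
grip_force: 0.0
```

```bash
python3 -c "
from h import *
go([464,185,260]); d=snap('wrist','w1'); print(proj(d,[[464,185,108]]))"
```

```text
t 2.1 yaw 0.9926263284160544 q [ 0.23  0.25 -0.23  1.1   0.    2.38] twist to .99 0.0026263284160543687
[464, 185, 260] [ 0.   -0.03 13.87]
[[320.54995818 192.18224301]]
```

View pics/w1.png

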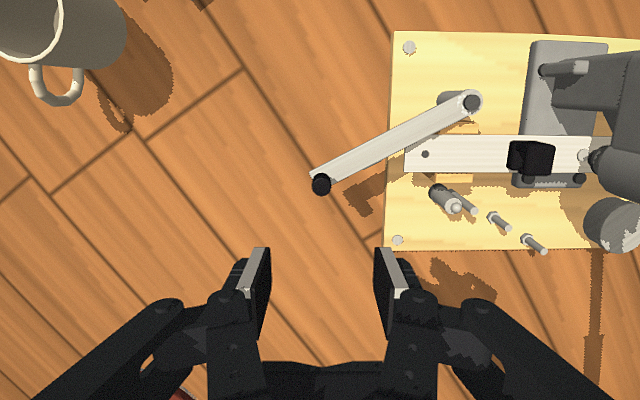

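The wrist view shows the knob top at (321,185), the pivot screw at (472,101), and the board's left corners at (394,31) and (389,244).

```bash
python3 -c "
from st import *
p=[646.25444588,29.26727278,.99066636]
e=load('w1'); print(atz(e,(321,185),108), atz(e,(472,101),84),W(p,[95,115,80]))
print(atz(e,(394,31),18),atz(e,(389,244),18),W(p,S[[3,2]]))"
```

```text
[467.54521644 189.77032965 108.        ] [606.5045783  176.66548479  84.        ] [[602.14203405 171.75971161  80.        ]]
[595.51169951 259.10747164  18.        ] [480.95849836  70.25971865  18.        ] [[591.76912796 256.27244922  18.        ]
 [465.69861971  63.9024231   18.        ]]
```

```bash
python3 -c "
from h import *
go([467,189,300],[467,189,257])"
```

```text
t 2.15 yaw 0.9922044246895521 q [ 0.23  0.25 -0.23  1.1   0.    2.38] twist to .99 0.0022044246895520647
[467, 189, 300] [ 0.65 -0.03  9.89]
[467, 189, 257] [ 0.66 -0.02 14.19]
```

Request:
step_arm --pt "0.6 0 3" --pt "0.6 0 6" --pt "0.6 0 9" --pt "0.6 0 11" --pt "0.6 0 12.5" --pt "0.6 0 13.5" --pt "0.6 0 14.2" --pt "0.6 0 14.2" --twist '[0,0,0,0,0,0,0,0]'

```text
t: 2.95
ee_pos: [466.9, 186.9, 257.3]
tool_rot: [0.88, 0.475, -0.0, -0.0]
force: [-0.7, -0.3, 0.9]
gripper_width: 47.0
grip_force: 0.0
```

Request:
step_arm --pt "0 0 0" --pt "0 0 0" --pt "0 0 0" --pt "0 0 0" --pt "0 0 0" --pt "0 0 0" --pt "0 0 0" --pt "0 0 0" --twist '[0,0,0,0,0,0,0,0]' --claw -0.7 --grip_force 25

```text
t: 3.75
ee_pos: [466.1, 187.4, 258.3]
tool_rot: [0.88, 0.475, -0.001, -0.001]
force: [-7.3, 0.1, 7.5]
gripper_width: 15.0
grip_force: 24.8
```

```bash
python3 -c "
from h import *
import math
s=env.sense();print(s['gripper_width'],s['grip_force'],s['force'])
d=snap('wrist','w2')
P=np.array([605.5,176]);
v=np.array(s['ee_pos'][:2])-P;a0=math.atan2(v[1],v[0]);print(np.linalg.norm(v),a0%6.283,.99+math.pi)
go(*[[*(P+140*np.array([math.cos(t),math.sin(t)])),s['ee_pos'][2]] for t in np.linspace(a0%6.2832,.99+math.pi,11)])
"
```

```text
15.042329470250156 24.835655987262726 [-7.34524656  0.13564447  7.47908332]
139.88880730456054 3.0603340546548488 4.131592653589793
t 3.8 yaw 0.9902479764744867 q [ 0.24  0.39 -0.44  0.75  0.    2.39] twist to .99 0.0002479764744867108
[np.float64(465.9619529210681), np.float64(187.3636885472007), np.float64(258.2633082411311)] [-0.01 -0.01  0.  ]
[np.float64(465.5468354516515), np.float64(172.37898730976028), np.float64(258.2633082411311)] [-1.28  0.78  0.  ]
[np.float64(466.7362781125294), np.float64(157.43580090774927), np.float64(258.2633082411311)] [-2.47  1.7   0.  ]
[np.float64(469.5166439682524), np.float64(142.70545266349205), np.float64(258.2633082411311)] [-3.55  2.74 -0.  ]
[np.float64(473.8560561819219), np.float64(128.35682571424638), np.float64(258.2633082411311)] [-4.51  3.89 -0.  ]
[np.float64(479.70476348246495), np.float64(114.55442677053601), np.float64(258.2633082411311)] [-5.34  5.13 -0.  ]
[np.float64(486.99571056192553), np.float64(101.45650005012456), np.float64(258.2633082411311)] [-6.04  6.46 -0.  ]
[np.float64(495.64530686318017), np.float64(89.21321301133938), np.float64(258.2633082411311)] [-6.59  7.85 -0.01]
[np.float64(505.55438494394247), np.float64(77.9649346862748), np.float64(258.2633082411311)] [-6.98  9.3  -0.01]
[np.float64(516.6093374294335), np.float64(67.84062635274888), np.float64(258.2633082411311)] [-7.220e+00  1.078e+01 -1.000e-02]
[np.float64(528.6834195185777), np.float64(58.95636299592712), np.float64(258.2633082411311)] [-7.300e+00  1.228e+01 -1.000e-02]
```

View pics/w2.png

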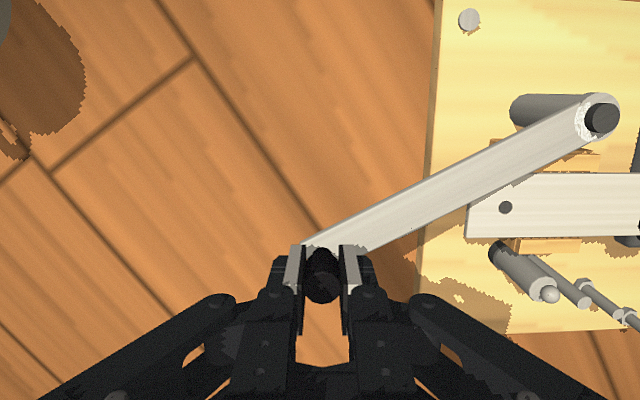

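The knob is held between the pads at (322,275), at 15 mm width. There is slight contact with the bar, so I'll lift 4 mm and then follow the arc.

Request:
step_arm --pt "0 0 -0.4" --pt "-0.6 0.4 -0.4" --pt "-1.3 0.8 -0.4" --pt "-1.9 1.2 -0.4" --pt "-2.5 1.7 -0.4" --pt "-3.0 2.2 -0.4" --pt "-3.5 2.7 -0.4" --pt "-4.0 3.3 -0.4" --pt "-4.5 3.9 -0.4" --pt "-4.5 3.9 -0.4" --twist '[0,0,0,0,0,0,0,0,0,0]'

```text
t: 4.8
ee_pos: [472.7, 126.4, 260.7]
tool_rot: [0.88, 0.474, -0.004, -0.0]
force: [-12.1, -3.3, -9.7]
gripper_width: 14.6
grip_force: 26.7
```

```bash
cat > arc.py <<'E'
from h import *
import math
s=env.sense();print(s['gripper_width'],s['grip_force'],s['force'])
P=np.array([605.5,176]);
v=np.array(s['ee_pos'][:2])-P;a0=math.atan2(v[1],v[0])%6.2832;print(np.linalg.norm(v),'q',.99+math.pi-a0)
go(*[[*np.round(P+140*np.array([math.cos(t),math.sin(t)]),1),s['ee_pos'][2]] for t in np.linspace(a0,.99+math.pi,9)])
E
python3 arc.py
```

```text
14.62913811779276 26.66830748319626 [-12.08363412  -3.31813324  -9.67995189]
141.78843504988367 q 0.6327942131267648
t 4.8 yaw 0.9884615617841955 q [ 0.11  0.36 -0.47  0.75 -0.    2.27] twist to .99 -0.0015384382158044607
[np.float64(474.3), np.float64(127.0), np.float64(260.65723836100454)] [ 0.14  0.11 -0.  ]
[np.float64(478.6), np.float64(116.8), np.float64(260.65723836100454)] [-0.48  1.03 -0.  ]
[np.float64(483.7), np.float64(107.0), np.float64(260.65723836100454)] [-1.02  1.99 -0.  ]
[np.float64(489.5), np.float64(97.6), np.float64(260.65723836100454)] [-1.48  2.99 -0.  ]
[np.float64(496.1), np.float64(88.7), np.float64(260.65723836100454)] [-1.86  4.03 -0.01]
[np.float64(503.3), np.float64(80.3), np.float64(260.65723836100454)] [-2.17  5.1  -0.01]
[np.float64(511.2), np.float64(72.5), np.float64(260.65723836100454)] [-2.38  6.18 -0.01]
[np.float64(519.7), np.float64(65.4), np.float64(260.65723836100454)] [-2.51  7.28 -0.02]
[np.float64(528.7), np.float64(59.0), np.float64(260.65723836100454)] [-2.55  8.39 -0.02]
```

Request:
step_arm --pt "-0.5 0.45 0.1" --pt "-0.9 0.95 0.1" --pt "-1.25 1.5 0.1" --pt "-1.6 2.1 0.1" --pt "-1.85 2.7 0.1" --pt "-2.1 3.4 0.1" --pt "-2.3 4.1 0.1" --pt "-2.45 4.7 0.1" --pt "-2.55 5.2 0.1" --pt "-2.6 5.6 0.1" --twist '[0,0,0,0,0,0,0,0,0,0]'

```text
t: 5.8
ee_pos: [506.6, 74.0, 260.6]
tool_rot: [0.88, 0.474, -0.002, 0.001]
force: [-4.6, -3.4, -8.2]
gripper_width: 15.0
grip_force: 26.9
```

```bash
python3 arc.py
```

```text
15.006723472185698 26.893556714057922 [-4.59315971 -3.40780392 -8.21655923]
142.04217407429024 q 0.1892322635174355
t 5.8 yaw 0.9882349803697628 q [ 0.    0.4  -0.41  0.77 -0.    2.16] twist to .99 -0.00176501963023723
[np.float64(508.0), np.float64(75.5), np.float64(260.59807411242053)] [ 0.2   0.03 -0.  ]
[np.float64(510.4), np.float64(73.2), np.float64(260.59807411242053)] [ 0.14  0.36 -0.  ]
[np.float64(512.9), np.float64(71.0), np.float64(260.59807411242053)] [ 0.09  0.69 -0.  ]
[np.float64(515.4), np.float64(68.8), np.float64(260.59807411242053)] [ 0.05  1.02 -0.  ]
[np.float64(518.0), np.float64(66.7), np.float64(260.59807411242053)] [ 0.01  1.35 -0.  ]
[np.float64(520.6), np.float64(64.7), np.float64(260.59807411242053)] [-0.01  1.68 -0.  ]
[np.float64(523.2), np.float64(62.7), np.float64(260.59807411242053)] [-0.03  2.01 -0.  ]
[np.float64(525.9), np.float64(60.8), np.float64(260.59807411242053)] [-0.04  2.34 -0.  ]
[np.float64(528.7), np.float64(59.0), np.float64(260.59807411242053)] [-0.04  2.67 -0.  ]
```

Request:
step_arm --pt "-0.1 0.3 0" --pt "-0.15 0.6 0" --pt "-0.2 0.9 0" --pt "-0.2 1.2 0" --pt "-0.25 1.5 0" --pt "-0.25 1.8 0" --pt "-0.25 2.0 0" --pt "-0.25 2.1 0" --twist '[0,0,0,0,0,0,0,0]'

```text
t: 6.6
ee_pos: [523.5, 60.7, 260.8]
tool_rot: [0.88, 0.474, -0.001, 0.001]
force: [-4.7, -4.5, -9.9]
gripper_width: 14.7
grip_force: 26.6
```

```bash
python3 arc.py|head -3
```

```text
14.706235697202219 26.61970406770706 [-4.69741282 -4.49503066 -9.87074938]
141.47297703984768 q 0.03756161748770648
t 6.6 yaw 0.988430950813505 q [-0.02  0.42 -0.37  0.78 -0.    2.13] twist to .99 -0.0015690491864950307
```

Request:
step_arm --pt "0 0.2 0" --pt "0 0.4 0" --pt "0 0.5 0" --pt "0 0.6 0" --pt "0 0.6 0" --twist '[0,0,0,0,0]'

```text
t: 7.1
ee_pos: [528.5, 57.5, 260.8]
tool_rot: [0.88, 0.474, -0.001, 0.001]
force: [-4.2, -4.5, -9.0]
gripper_width: 14.9
grip_force: 26.6
```

```bash
python3 arc.py|head -3
```

```text
14.862049500108245 26.561478674411774 [-4.17319423 -4.52527364 -9.03342854]
141.33944815891218 q -0.004542735127833097
t 7.1 yaw 0.9886117972502841 q [-0.03  0.43 -0.36  0.78 -0.    2.12] twist to .99 -0.00138820274971585
```

No stop is felt yet, so I'll creep on.

Request:
step_arm --pt "0 0.15 0" --pt "0 0.3 0" --pt "0 0.4 0" --pt "0 0.4 0" --twist '[0,0,0,0]'

```text
t: 7.5
ee_pos: [529.9, 56.7, 260.5]
tool_rot: [0.88, 0.475, -0.002, -0.002]
force: [-14.4, 3.5, 0.0]
gripper_width: 15.0
grip_force: 27.5
```

```bash
python3 arc.py|head -3; python3 -c "
from h import *
d=snap('wrist','w3')"
```

```text
14.953513826755508 27.547212839126587 [-14.4107156    3.531471     0.03472552]
141.29696806515605 q -0.015944160825816844
t 7.5 yaw 0.9897466191025307 q [-0.03  0.43 -0.35  0.79  0.    2.12] twist to .99 -0.0002533808974692908
```

View pics/w3.png

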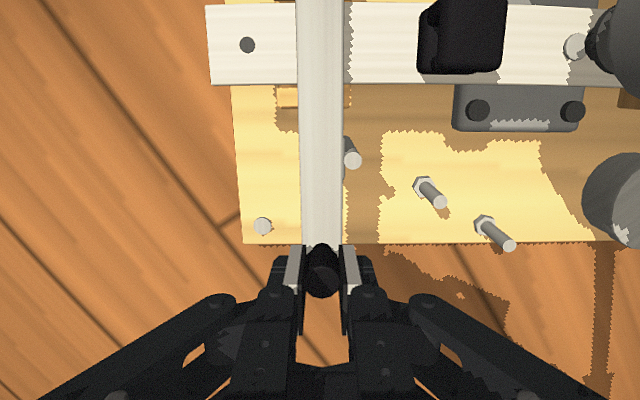

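The bar runs parallel to the board and rests on the stop post at (350,155), with about 14 N of reaction. The keeper is shut. Next I'll release it and lift.

Request:
step_arm --pt "0 -0.2 0" --pt "0 -0.2 0" --pt "0 -0.2 0" --pt "0 -0.2 0" --pt "0 -0.2 0" --twist '[0,0,0,0,0]' --claw -0.25

```text
t: 8.05
ee_pos: [530.8, 57.6, 261.0]
tool_rot: [0.88, 0.475, 0.0, 0.0]
force: [0.3, -0.7, 0.6]
gripper_width: 32.1
grip_force: 0.0
```

Request:
step_arm --pt "0 0 -1" --pt "0 0 -3" --pt "0 0 -6" --pt "0 0 -10" --pt "0 0 -14" --pt "0 0 -18" --pt "0 0 -22" --pt "0 0 -25" --pt "0 0 -28" --pt "0 0 -28" --twist '[0,0,0,0,0,0,0,0,0,0]'

```text
t: 9.05
ee_pos: [530.5, 57.8, 545.4]
tool_rot: [0.88, 0.475, 0.003, 0.002]
force: [0.2, -0.3, -0.3]
gripper_width: 32.0
grip_force: 0.0
```

```bash
python3 -c "
from st import *
s=env.sense();print(s['gripper_width'],s['force'],s['ee_pos'])
p=[649.5,32.3,.99]
go([594.5,-51.4,540],[594.5,-51.4,470])
e=snap('wrist','w4');print(proj(e,W(p,[[-45,115,108],[-141,0,350],[65-150*np.cos(.6),0,200+150*np.sin(.6)],[65-250*np.cos(.6),0,200+250*np.sin(.6)]])))
"
```

```text
31.98074897397433 [ 0.16225341 -0.28383212 -0.3406239 ] [530.49159724  57.78066855 545.39607834]
t 9.05 yaw 0.9899083487008528 q [-0.03  0.27  0.19  1.48 -0.    2.12] twist to .99 -9.165129914723291e-05
[594.5, -51.4, 540] [-5.62 11.34  0.59]
[594.5, -51.4, 470] [-5.64 11.3   7.59]
[[317.6476169  160.81739417]
 [496.17572675 380.67384239]
 [472.04394152 223.8491088 ]
 [489.84104931 370.73735452]]
```

View pics/w4.png

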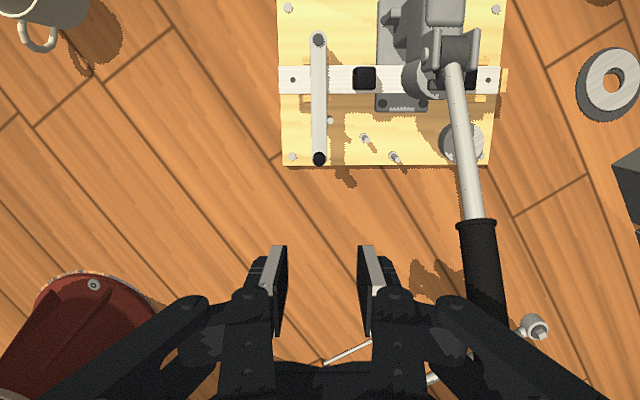

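The knob at (319,159) is shut over the rail, and the grip's inner end is at (475,222), within 3 px of the prediction. Next I'll move above the grip and descend onto it.

Request:
step_arm --pt "-2 4 0" --pt "-4 8 0.3" --pt "-5.2 10.5 0.5" --pt "-5.6 11.4 0.6" --pt "-5.6 11.4 0.6" --pt "-5.6 11.4 2.5" --pt "-5.6 11.4 4.5" --pt "-5.6 11.4 6.0" --pt "-5.6 11.4 7.2" --pt "-5.6 11.4 7.4" --twist '[0,0,0,0,0,0,0,0,0,0]' --claw 0.35

```text
t: 10.1
ee_pos: [594.0, -50.1, 465.6]
tool_rot: [0.88, 0.476, -0.001, -0.001]
force: [-0.0, -0.2, -0.3]
gripper_width: 57.6
grip_force: 0.0
```

Request:
step_arm --pt "0 0 0" --pt "0 0 0" --pt "0 0 0" --pt "0 0 0" --pt "0 0 0" --pt "0 0 0" --pt "0 0 0" --pt "0 0 0" --twist '[0,0,0,0,0,0,0,0]' --claw -0.6 --grip_force 60

```text
t: 10.9
ee_pos: [595.0, -51.7, 467.3]
tool_rot: [0.88, 0.475, 0.0, 0.0]
force: [-0.1, 0.3, 5.3]
gripper_width: 23.6
grip_force: 58.7
```

```bash
cat > lev.py <<'E'
from st import *
s=env.sense();print(s['gripper_width'],s['grip_force'],s['force'],s['ee_pos'])
p=[649.5,32.3,.99]
E
python3 - <<'E'
from lev import *
q=.6-np.linspace(0,.75,11)
g=W(p,np.c_[65-200*np.cos(q),0*q,200+200*np.sin(q)]); go(*np.round(g-g[0]+s['ee_pos'],1))
e=snap('wrist','w5')
E
```

```text
23.642060253047543 58.704471588134766 [-0.11384115  0.25360052  5.33182977] [595.04211089 -51.67503599 467.3391481 ]
t 10.9 yaw 0.9897238980607261 q [-0.21  0.41  0.18  1.34  0.    1.94] twist to .99 -0.00027610193927385396
[595.  -51.7 467.3] [-0. -0.  0.]
[590.7 -58.4 454.7] [-0.8   0.    1.26]
[586.8 -64.2 441.4] [-1.5  -0.    2.59]
[583.5 -69.3 427.7] [-2.11 -0.    3.96]
[580.8 -73.4 413.5] [-2.6  -0.    5.38]
[578.6 -76.7 399. ] [-3.   -0.01  6.83]
[577.1 -79.  384.3] [-3.27 -0.01  8.3 ]
[576.2 -80.4 369.4] [-3.44 -0.01  9.79]
[575.9 -80.9 354.4] [-3.500e+00 -1.000e-02  1.129e+01]
[576.2 -80.4 339.4] [-3.440e+00 -1.000e-02  1.279e+01]
[577.1 -79.  324.5] [-3.280e+00 -1.000e-02  1.428e+01]
```

View pics/w5.png

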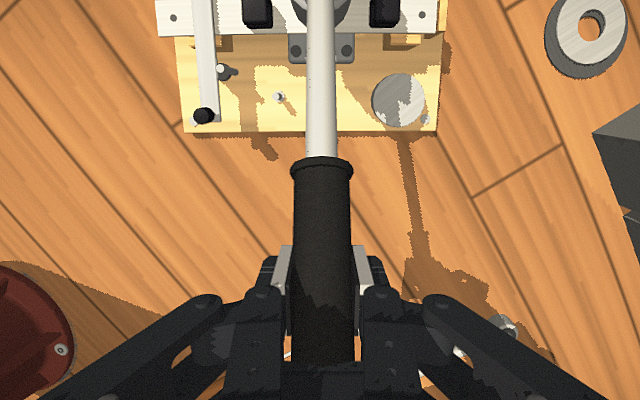

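The grip is centred between the pads at (322,290), at 23.6 mm width. Next I'll bring it down along its arc.

Request:
step_arm --pt "-0.4 0 0.6" --pt "-0.8 0 1.3" --pt "-1.2 0 1.9" --pt "-1.5 0 2.6" --pt "-1.8 0 3.3" --pt "-2.1 0 4.0" --pt "-2.6 0 5.4" --pt "-3.0 0 6.8" --pt "-3.3 0 8.3" --pt "-3.3 0 8.3" --twist '[0,0,0,0,0,0,0,0,0,0]'

```text
t: 11.95
ee_pos: [577.1, -79.5, 383.3]
tool_rot: [0.88, 0.475, 0.001, 0.0]
force: [-1.3, 0.3, 9.0]
gripper_width: 23.6
grip_force: 58.8
```

Request:
step_arm --pt "-0.1 0 0.8" --pt "-0.15 0 1.5" --pt "-0.2 0 2.3" --pt "-0.2 0 3.0" --pt "-0.2 0 3.8" --pt "-0.15 0 4.5" --pt "-0.1 0 5.0" --pt "-0.05 0 5.4" --pt "0 0 5.6" --pt "0 0 5.6" --twist '[0,0,0,0,0,0,0,0,0,0]'

```text
t: 12.95
ee_pos: [576.9, -79.6, 328.6]
tool_rot: [0.88, 0.475, 0.0, 0.001]
force: [-5.2, -2.5, 11.2]
gripper_width: 23.6
grip_force: 61.3
```

```bash
python3 lev.py
```

```text
23.62640134398175 61.27021551132202 [-5.2440259  -2.505574   11.17446586] [576.94728734 -79.6248805  328.64297482]
```

Request:
step_arm --pt "0.05 0 0.15" --pt "0.05 0 0.3" --pt "0.1 0 0.45" --pt "0.1 0 0.55" --pt "0.1 0 0.55" --pt "0.1 0 0.55" --twist '[0,0,0,0,0,0]'

```text
t: 13.55
ee_pos: [577.4, -78.8, 323.4]
tool_rot: [0.88, 0.475, 0.0, 0.001]
force: [-4.6, -2.0, 10.9]
gripper_width: 23.7
grip_force: 61.7
```

Request:
step_arm --pt "0.05 0 0.1" --pt "0.05 0 0.2" --pt "0.05 0 0.3" --pt "0.05 0 0.3" --pt "0.05 0 0.3" --twist '[0,0,0,0,0]'

```text
t: 14.05
ee_pos: [577.7, -78.4, 320.5]
tool_rot: [0.88, 0.475, 0.0, 0.001]
force: [-4.6, -1.8, 12.5]
gripper_width: 23.6
grip_force: 62.0
```

Request:
step_arm --pt "0 0 0.1" --pt "0.05 0 0.2" --pt "0.05 0 0.3" --pt "0.05 0 0.3" --pt "0.05 0 0.3" --twist '[0,0,0,0,0]'

```text
t: 14.55
ee_pos: [577.8, -78.1, 318.8]
tool_rot: [0.88, 0.475, 0.0, 0.001]
force: [-9.1, -2.4, 25.8]
gripper_width: 23.5
grip_force: 63.4
```

The stop is felt. I'll press slightly more to confirm it and check the picture.

Request:
step_arm --pt "0 0 0.05" --pt "0 0 0.05" --pt "0 0 0.05" --pt "0 0 0.05" --twist '[0,0,0,0]'

```text
t: 14.95
ee_pos: [577.8, -78.1, 318.7]
tool_rot: [0.88, 0.475, 0.0, 0.001]
force: [-11.4, -2.2, 29.2]
gripper_width: 23.3
grip_force: 63.7
```

Run:
```python
from lev import *
a=snap('wrist','w6');b=snap('scene','s2')
A=cv2.imread('pics/w6.png');B=cv2.resize(cv2.imread('pics/s2.png')[150:310,290:450],(400,400),interpolation=cv2.INTER_CUBIC)
cv2.imwrite('pics/c2.png',cv2.hconcat([A[:,130:530],B]))
print(proj(b,W(p,[[65-x*np.cos(.15),0,200-x*np.sin(.15)] for x in (150,250)])+0)*2.5-np.array([290,150])*2.5+[400,0])
```

```text
23.32202545668539 63.71319830417633 [-11.42054235  -2.15439528  29.22129688] [577.76826705 -78.06271151 318.70055608]
[[502.68661281 172.36624568]
 [410.96520891 209.4130431 ]]
```

View pics/c2.png

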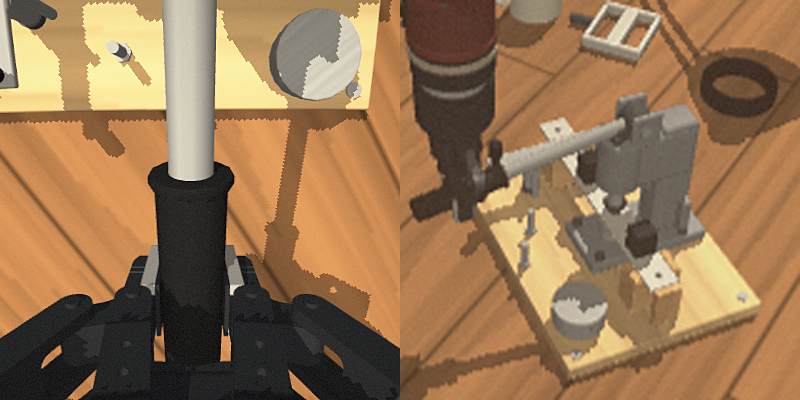

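The handle lies where the 0.15 rad-below-level position was predicted: inner grip end near (500,170), outer near (412,210). Pressing further raised the force with no motion, so it is on its stop. The rail and the bystanders look unmoved.

```bash
python3 -c "
from h import *
print(env.sense()['force']); print(env.job_done())"
```

```text
[-10.56713947  -1.54535841  28.60054988]
the job is handed in; nothing more can be done
None
```

I swung the keeper bar shut against its stop pin, brought the press handle down to its bottom stop, and handed the job in at about 15 s with the gripper still holding it there at about 29 N; the rail and the other things looked unmoved in the last pictures.

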